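Prop open the lid of a bench sample chiller

ROBOT

A 6-joint arm with a two-finger parallel gripper is mounted at the origin on the work surface. World frame = base frame: x ahead of the robot, y to its left, z up, the work surface at z = 0. Lengths are in m, angles in rad, forces in N, time in s.
With the tool pointing down it reaches from about 0.375 to 0.925 m from the base axis. Payload 5.7 kg.
Tool frame: the origin (TCP) lies midway between the tips of the shut fingers; the grasp point (between the pads) lies 19 mm behind it; z points along the fingers, y is the line along which they close (so a half turn about z gives the same grasp; the last joint's range is limited). The gripper opens to 88 mm and grips with 3 to 60 N. Pads are 20 mm wide; open, the fingers measure 115 mm over their backs; the gripper's body (75 mm by 178 mm) begins 61 mm behind the grasp point.
Start: joints at [-1.364, 0.359, 1.51, -0, 1.272, -0.115], TCP at [0.19, -0.569, 0.223] pointing down, gripper open.
Joint ranges: [-2.97, 2.97], [-1.01, 2.36], [0.21, 2.38], [-0.96, 4.11], [0.2, 2.71], [-2.98, 2.98]. Speed limits (rad/s): [2.39, 2.39, 3.14, 3.14, 3.14, 3.14].

INTERFACE

Orientations are given as a unit quaternion [x, y, z, w].
In Python, from bench import move_ptp, servo_line, goto_joints, move_gripper, sleep, inverse_kinematics, capture, PlanningError, close_job, spot_in, silhouettes, current_clock, current_joint_pos, current_qvel, current_joint_torque, current_position, current_orientation, current_force, current_torque, current_finger_gap, current_grip_force gives the robot as it stands. Calls block until the motion is done:
- move_ptp(position, orientation): joint-space move of the TCP to a pose.
- servo_line(position, orientation=None, rate=0.15, contact_N=None): straight line of the TCP; orientation=None keeps the orientation; rate is the mean speed in m/s. With contact_N (N) it stops when the force on the tool has changed by that much, and returns True; else False.
- goto_joints(angles): joint-space move.
- move_gripper(opening): finger opening in m; the grip force is fixed at half the most; returns when the fingers have stopped.
- sleep(seconds).
- inverse_kinematics(position, orientation): joint angles nearest the present ones, or None.
- capture(name): name is "scene" or "top" or "wrist"; returns a dict with "image" (384x512x3 uint8, blue, green, red), "range_z" (384x512 float32, m along the optical axis (not along the pixel's ray), 0 where there is no reading), "intrinsics" (3x3 intrinsics, pixels), "R" (3x3) and "t" (3): a world point X has camera coordinates R X + t. Camera axes: x right, y down, z forward; pixel columns grow to the right and rows downward; lengths in m; the calibration is good to about 2 mm. The wrist camera is an equidistant fisheye: a pixel r from the principal point sees the ray r / f radians off the axis. A picture is of the moment at which its call begins.
A pose or a line that the arm cannot do raises PlanningError and nothing moves.
- close_job(): hands the job in; it is judged then, once.
Trained networks look in the newest picture that a camera, given by its name, has taken for a name from the list of things; names that differ only in an ending like _2 or _b are one class to them, and where a whole thing is asked for, a point or a joint stands for the part that bears it (a point fixed in the world has none). Each returns a list of dicts, best first, with "conf" (0 to 1); they miss things now and then, are a little off and sometimes report something else, mostly with a low value. They report only what shows in the picture. A call takes as long as a camera call.
- spot_in(camera, query): "xy" ([column, row] in pixels, amid what is visible of it).
- silhouettes(camera, query): "region" (384x512 bool, what is visible of it) and "xy" ([column, row] in pixels, amid what is visible of it).
Readings, each from a call of its own:
- current_clock(): time.
- current_joint_pos(): joint angles.
- current_qvel(): joint speeds.
- current_joint_torque(): joint torques, N m.
- current_position(): TCP position.
- current_orientation(): TCP orientation.
- current_force(): force on the tool from outside, world axes, zero at the start.
- current_torque(): the same for the moment, N m.
- current_finger_gap(): finger opening in m.
- current_grip_force(): force on a finger pad.
Only numpy, scipy, OpenCV 4.12 (cv2) and the standard library are available. Lean on these libraries where they do the work, as an engineer would, in place of code of your own. Each camera call takes 0.05 s, during which the arm holds its last target. There are 200 camera calls.

TASK

Prop the sample chiller's lid half open so that it can air: lift the lid right back to its stop, where it stands by itself, swing the prop rod up from its rest, then let the lid down gently onto the rod so that the rod's tip goes through the hole in the lid's side plate and the plate sits on the rod's collar. Leave the other things on the bench where they are.

Things in the scene. Friction and masses are not known exactly. Their poses are not given: they have to be found in the camera images.
- chest: Bench-top sample chiller, a blue-walled open chest under a white lid, 200 deep (its x), 240 wide (its y), 110 mm high to the rim, walls 14 mm, fixed to the bench. Origin: centre of its underside. Its x points from its front (dark display and two knobs, facing the robot) to its back, where the lid is hinged; y to its left, the side that carries the prop rod; z up. It stands turned up to about 0.3 rad either way.
- lid (a joint): Angle of the white lid (205 x 240 x 18 mm, about 0.6 kg), hinged about an axis along the chest's y at the back rim: 0 closed, 1.5 rad at its stop, nearly upright. Hinge friction holds it by itself only above about 1.3 rad; lower down it falls shut if let go. Propped on the rod it reads 0.785 (45 degrees). The lid does not spring; lifting takes up to about 4 N at the handle.
- lid_handle (a point): Centre of the lid's black handle: a bar 20 mm in diameter and 32 mm long along the chest's y, on a 14 mm wide neck in the middle of the lid's front edge, 20 mm clear of it; 230 mm from the hinge axis along the lid, 9 mm above the lid's underside. Taken by its two ends (fingers closing along the chest's y) from above, it can turn between the fingers while the lid swings.
- lid_hinge (a point): Point on the lid's hinge axis, in the middle of the chest's back rim, at the height of the lid's underside (110 mm above the bench). Axes: as the chest's, turning with the lid (x from the lid's front to its back, z out of the lid's upper face).
- lid_hole (a point): Centre of the holding hole, at the underside of the 6 mm thick steel side plate that sticks out 80 mm from the lid's left (+y) edge. The plate is 66 mm along the lid; the hole is rectangular, 26 mm along the lid's x and 22 mm along y, through the plate, 110 mm from the hinge axis and 170 mm to the left of the chest's middle. Axes as those of lid_hinge.
- rod (a joint): Angle of the steel prop rod (12 mm diameter, 0.12 kg, 166 mm from pivot to tip) on the chest's left outside, about an axis along the chest's y: 0 lying level on its rest with the tip towards the back, grows as the tip rises, 1.4 at its stop. Stiff pivot: it stays where it is left (about 1 N at the tip moves it). Square to the propped lid, in the hole, it reads 0.785 (45 degrees). While the lid is shut the side plate lies over the rod.
- rod_pivot (a point): The rod's pivot point on the rod's centre line, near the front of the chest's left side: in the chest's frame x -77.5, y 170, z 88 mm. The rod stands 50 mm off the chest's side wall. 
- rod_grip (a point): Middle of the rod's black rubber sleeve, 16 mm in diameter and 60 mm long, on its centre line 90 mm from the pivot. Free all round, 50 mm from the wall; taken from above with the fingers closing along the chest's y, it can turn between the fingers while the rod swings.
- rod_collar (a point): Centre of the seat face of the rod's collar (34 mm diameter, 5 mm thick), 141 mm from the pivot; the plate's underside rests here.
- rod_tip (a point): Tip of the rod, 25 mm beyond the collar's seat face; its last 13 mm taper from 12 to 6 mm diameter.
- carousel: Bystander: round white vial carousel, 150 mm diameter, 36 mm high, on the bench. Origin: centre of its underside.
- solvent: Bystander: amber solvent bottle, 66 mm diameter, 140 mm high, standing on the bench. Origin: centre of its underside.
- rack: Bystander: yellow tube rack, 70 x 120 mm, 72 mm high, on the bench. Origin: centre of its underside.

How it is judged:
By the outcome, as a careful person would: the job done as asked, in the order asked, and still so for the second after the job is handed in, with the robot touching nothing.
It also fails if it takes over 67 s, if anything falls off the work surface, if the arm or the gripper's body presses on something with over 40 N, if the wrist force passes 120 N, or if a joint passes its speed limit or range.

## Working session

There is one attempt and no reset: what is moved stays moved. The work goes in short steps, each a Python script; the robot and the scene stay as the last script left them, time stands still between calls to the robot, and variables do not carry over. Pictures are saved under pics/ and viewed, at most 13 in all, crops included, and the job is handed in when it is done.

```bash
mkdir -p pics; ls; cat > h.py <<'E'
import numpy as np, cv2
from bench import *
def world(c,mask=None):
    z=c["range_z"]; K=np.array(c["intrinsics"]); R=np.array(c["R"]); t=np.array(c["t"])
    v,u=np.nonzero((z>0) if mask is None else (mask&(z>0))); d=z[v,u]
    P=np.stack([(u-K[0,2])/K[0,0]*d,(v-K[1,2])/K[1,1]*d,d],1)
    return (P-t)@R
E
python3 - <<'E'
from h import *
ims=[]
for n in("scene","top"):
    c=capture(n); ims.append(c["image"]); print(n,np.array(c["t"])@-np.array(c["R"]))
    for q in("chest","lid_handle","lid_hole","rod_grip","rod_pivot","rod_tip","carousel","solvent","rack","lid"):
        s=silhouettes(n,q)
        for e in s[:1]:
            P=world(c,e["region"]); print(q,round(e["conf"],2),np.round(e["xy"]),len(P),np.round(np.median(P,0),3) if len(P) else "")
cv2.imwrite("pics/a.png",cv2.resize(np.vstack(ims),(400,600))); cv2.imwrite("pics/top.png",ims[1]);print(current_clock())
E
```

```text
pics
scene [ 1.17949878 -0.4597467   1.34767664]
chest 0.59 [258. 210.] 7045 [ 0.599 -0.082  0.126]
lid_handle 0.93 [257. 208.] 5327 [ 0.582 -0.077  0.127]
lid_hole 0.57 [250. 206.] 5317 [ 0.582 -0.077  0.127]
rod_grip 0.48 [304. 188.] 73 [0.603 0.097 0.101]
rod_pivot 0.44 [302. 183.] 146 [0.594 0.096 0.099]
rod_tip 0.75 [296. 185.] 101 [0.586 0.092 0.099]
carousel 0.84 [361. 131.] 1182 [0.504 0.447 0.023]
solvent 0.64 [170. 302.] 637 [ 0.673 -0.427  0.094]
rack 0.68 [256. 207.] 5451 [ 0.58  -0.075  0.127]
lid 0.6 [253. 208.] 5325 [ 0.582 -0.077  0.127]
top [0.4797624  0.01680615 1.14025351]
chest 0.57 [278. 195.] 7755 [ 0.568 -0.062  0.128]
lid_handle 0.91 [279. 200.] 7342 [ 0.567 -0.069  0.128]
lid_hole 0.71 [279. 198.] 7481 [ 0.567 -0.069  0.128]
rod_grip 0.47 [221. 195.] 246 [0.576 0.091 0.098]
rod_pivot 0.62 [218. 206.] 218 [0.546 0.09  0.099]
rod_tip 0.67 [220. 207.] 204 [0.545 0.088 0.099]
carousel 0.85 [ 99. 227.] 2108 [0.489 0.45  0.024]
solvent 0.8 [398. 170.] 684 [ 0.645 -0.412  0.093]
rack 0.33 [280. 196.] 7549 [ 0.567 -0.07   0.128]
lid 0.71 [279. 197.] 7375 [ 0.568 -0.069  0.128]
1.1
```

View pics/a.png

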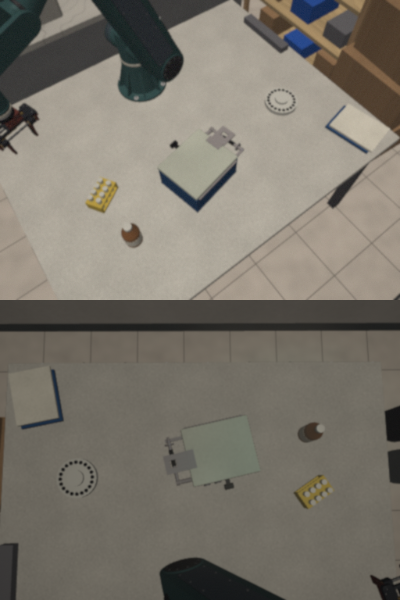

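The scene view (400x300 upper half) shows the chest at about (198,165) and its side plate and rod at (222,140). In the top view (lower half) the chest is at about (222,450), the plate and hole at (177,460) and the handle at (228,484). The bystanders are well away.

```bash
python3 - <<'E'
from h import *
for n in("top","scene"):
    c=capture(n); P=world(c); m=(abs(P[:,0]-.57)<.25)&(abs(P[:,1]+.05)<.25)
    P=P[m]
    L=P[(P[:,2]>.121)&(P[:,2]<.136)]
    # largest blob via raster
    g=np.zeros((500,500),np.uint8); ij=((L[:,:2]-[.32,-.3])/.001).astype(int).clip(0,499); g[ij[:,0],ij[:,1]]=255
    g=cv2.morphologyEx(g,cv2.MORPH_CLOSE,np.ones((7,7))); g2=cv2.morphologyEx(g,cv2.MORPH_OPEN,np.ones((45,45)))
    pts=np.argwhere(g2>0).astype(np.float32); r=cv2.minAreaRect(pts); print(n,np.array(r[0])*.001+[.32,-.3],r[1:],np.median(L[:,2]))
    S=P[(P[:,2]>.07)&(P[:,2]<.121)]
    if n=="top":
        cv2.imwrite("pics/b.png",cv2.resize(c["image"][140:260,190:350],(800,600),interpolation=cv2.INTER_CUBIC))
E
```

```text
top [ 0.5775918  -0.07877678] ((207.07229614257812, 241.7827606201172), 12.33908748626709) 0.12837546984457382
scene [ 0.58462469 -0.07684216] ((207.09202575683594, 242.73184204101562), 11.888657569885254) 0.12771635363976894
```

View pics/b.png

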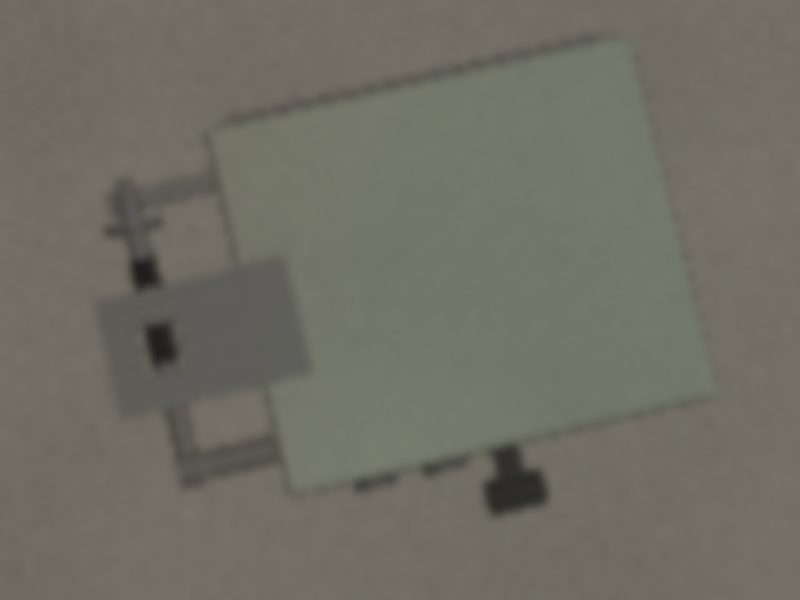

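Top view crop: handle at (515,490), hole at (160,343), rod pivot at (190,480) and rod tip at (125,185). The chest is therefore yawed about +0.21. Next I'll move above the handle and look with the wrist camera.

```bash
cat >> h.py <<'E'
from scipy.spatial.transform import Rotation as Ro
def fish(c,uv,zw=None):
    """pixel -> world point on plane z=zw (wrist)"""
    K=np.array(c["intrinsics"]);R=np.array(c["R"]);t=np.array(c["t"])
    d=(np.array(uv,float)-K[:2,2])/[K[0,0],K[1,1]]; th=np.hypot(*d)
    ray=np.array([*(d/max(th,1e-9)*np.sin(th)),np.cos(th)])@R; o=-t@R
    return o+ray*(zw-o[2])/ray[2]
def pin(c,uv,zw):
    K=np.array(c["intrinsics"]);R=np.array(c["R"]);t=np.array(c["t"])
    ray=np.array([(uv[0]-K[0,2])/K[0,0],(uv[1]-K[1,2])/K[1,1],1])@R;o=-t@R
    return o+ray*(zw-o[2])/ray[2]
def down(yaw,flip=False):
    return (Ro.from_euler("z",yaw+(np.pi if flip else 0))*Ro.from_euler("x",np.pi)).as_quat()
E
python3 - <<'E'
from h import *
c=capture("top")
f=lambda u,v:(u/5+190-.4,v/5+140-.4)
print("handle",pin(c,f(515,492),.119),"hole",pin(c,f(160,343),.116),"pivot",pin(c,f(185,475),.088))
print("start q",current_orientation(),down(0),)
for fl in(0,1):
    print(fl,np.round(inverse_kinematics([.4515,-.106,.25],down(.212,fl)),2),np.round(inverse_kinematics([.676,-.058,.33],down(.212,fl)),2))
move_ptp([.4515,-.106,.25],down(.212,0))
c=capture("wrist");cv2.imwrite("pics/w1.png",c["image"]);print(-np.array(c["t"])@np.array(c["R"]),np.array(c["R"]).round(2),np.array(c["intrinsics"]))
for q in("lid_handle","rod_tip","lid_hole","rod_pivot"): print(q,[(e["xy"],e["conf"]) for e in spot_in("wrist",q)[:2]])
print(current_clock())
E
```

```text
handle [ 0.45627094 -0.10614301  0.119     ] hole [0.53898221 0.0854134  0.116     ] pivot [0.4670125  0.07364789 0.088     ]
start q [ 9.87085707e-01  1.60193023e-01 -1.39482121e-05 -5.27358645e-05] [1.000000e+00 0.000000e+00 0.000000e+00 6.123234e-17]
0 [-0.38  0.13  1.75 -0.    1.26  0.98] [-0.19  0.41  1.17 -0.    1.56  1.17]
1 [-0.38  0.13  1.75  0.    1.26 -2.16] [-0.19  0.41  1.17  0.    1.56 -1.97]
[ 0.52496572 -0.09054008  0.41223486] [[ 0.21 -0.98  0.  ]
 [-0.94 -0.2   0.27]
 [-0.27 -0.06 -0.96]] [[297.31863964   0.         255.1351706 ]
 [  0.         297.31863964 188.5895973 ]
 [  0.           0.           1.        ]]
lid_handle [([246.2, 79.0], 0.96)]
rod_tip [([106.1, 37.5], 0.69)]
lid_hole [([246.1, 75.7], 0.78)]
rod_pivot [([104.9, 33.5], 0.91)]
3.425
```

View pics/w1.png

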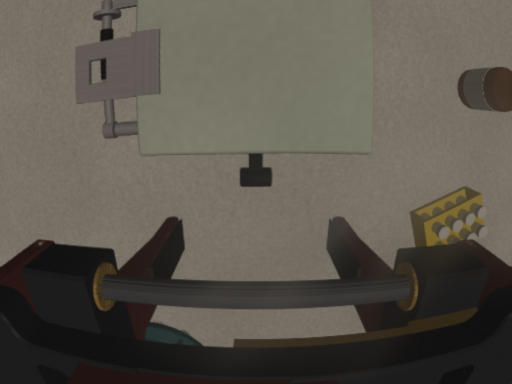

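Wrist view: handle bar at (256,177), lid front corners at (140,154) and (372,152), hole at (97,71), pivot at (109,130).

```bash
python3 - <<'E'
from h import *
c=capture("wrist")
for n,uv,z in(("handle",(256,177),.124),("cornL",(140,154),.128),("cornR",(372,152),.128),("hole",(97,71),.116),("pivot",(109,130),.09)):
    print(n,fish(c,uv,z).round(4))
E
```

```text
handle [ 0.4569 -0.1061  0.124 ]
cornL [0.4572 0.0144 0.128 ]
cornR [ 0.5088 -0.2156  0.128 ]
hole [0.5357 0.0858 0.116 ]
pivot [0.4694 0.0726 0.09  ]
```

```bash
cat > fit.py <<'E'
from h import *
m=np.array([[-130,0],[-100,120],[-100,-120],[-10,170],[-77.5,170],[-2.5,0],[-130,0],[-10,170]])/1e3
w=np.array([[.4569,-.1061],[.4572,.0144],[.5088,-.2156],[.5357,.0858],[.4694,.0726],[.581,-.078],[.4563,-.1061],[.539,.0854]])
a=m-m.mean(0);b=w-w.mean(0)
yaw=np.arctan2((a[:,0]*b[:,1]-a[:,1]*b[:,0]).sum(),(a*b).sum())
R=np.array([[np.cos(yaw),-np.sin(yaw)],[np.sin(yaw),np.cos(yaw)]]);o=w.mean(0)-R@m.mean(0)
print(yaw,o);print(((m@R.T+o-w)*1e3).round(1))
E
python3 fit.py
```

```text
0.2158659474696308 [ 0.58256772 -0.07822691]
[[-1.3  0. ]
 [ 2.   3.2]
 [ 1.8 -1.3]
 [ 0.7 -0.1]
 [ 1.1 -1.4]
 [-0.9 -0.8]
 [-0.7  0. ]
 [-2.6  0.3]]
```

```bash
cat >> h.py <<'E'
YAW=.216; O=np.array([.5826,-.0782,0])
RC=Ro.from_euler("z",YAW).as_matrix()
def C(x,y,z): return O+RC@np.array([x,y,z])   # chest frame (m) -> world
def handle(a): # TCP with tool down for lid angle a
    return C(.1-.23*np.cos(a)+.009*np.sin(a),0,.11+.23*np.sin(a)+.009*np.cos(a)-.019)
def st(): print("t",round(current_clock(),2),"p",np.round(current_position(),4),"F",np.round(current_force(),1),"gap",round(current_finger_gap(),4),"grip",round(current_grip_force(),1))
E
python3 - <<'E'
from h import *
q=down(YAW); p=handle(0)
move_gripper(.052)
move_ptp(p+[0,0,.05],q)
print(servo_line(p,q,rate=.08,contact_N=6)); st()
move_gripper(.02); st()
for a in np.arange(.12,.37,.12): servo_line(handle(a),rate=.12); st()
c=capture("wrist");cv2.imwrite("pics/w2.png",c["image"])
E
```

```text
False
t 5.46 p [ 0.4561 -0.1062  0.1005] F [-0.6  0.7  0.5] gap 0.0521 grip 0.0
t 5.91 p [ 0.4559 -0.1062  0.1003] F [ 0.2 -0.4  3.9] gap 0.0313 grip 30.0
t 6.29 p [ 0.4586 -0.1056  0.1275] F [ 0.9 -0.9 -0.9] gap 0.0319 grip 30.0
t 6.67 p [ 0.4643 -0.1043  0.154 ] F [ 2.  -1.9 -1.7] gap 0.0319 grip 30.0
t 7.06 p [ 0.473  -0.1024  0.18  ] F [ 0.7 -3.1 -1.6] gap 0.032 grip 30.0
```

View pics/w2.png

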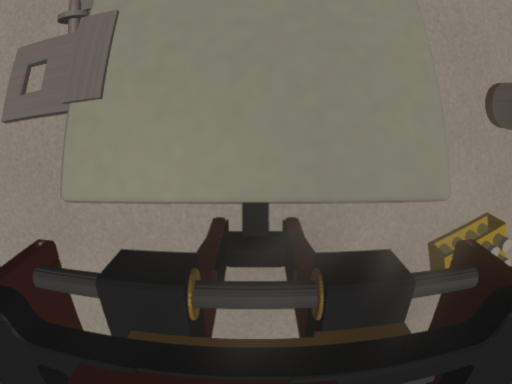

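The handle is held between the fingers at (256,245) and the lid is coming up. I'll continue to the stop.

```bash
python3 - <<'E'
from h import *
for a in np.arange(.5,1.41,.15): servo_line(handle(a),rate=.15)
st()
for a in np.arange(1.44,1.57,.03):
    r=servo_line(handle(a),rate=.05,contact_N=8); print(round(a,2),r); st()
    if r: break
E
```

```text
t 9.78 p [ 0.6504 -0.0629  0.3193] F [-0.8  3.9  3.2] gap 0.0322 grip 30.0
1.44 False
t 10.11 p [ 0.6595 -0.0609  0.3204] F [-2.4  4.8  5. ] gap 0.032 grip 30.0
1.47 False
t 10.4 p [ 0.6665 -0.0593  0.321 ] F [-1.7  4.3  4.8] gap 0.0316 grip 30.0
1.5 False
t 10.69 p [ 0.6734 -0.0578  0.3214] F [-1.5  4.5  4.5] gap 0.0316 grip 30.0
1.53 False
t 10.98 p [ 0.6802 -0.0563  0.3216] F [-1.2  4.8  5.4] gap 0.0313 grip 30.0
1.56 True
t 11.19 p [ 0.6825 -0.0557  0.3215] F [-1.9 -0.2  6.2] gap 0.0317 grip 30.0
```

```bash
python3 - <<'E'
from h import *
move_gripper(.05)
p=current_position(); q=down(YAW,True)
servo_line(np.array(p)+[0,0,.09],rate=.2)
print(np.round(inverse_kinematics(C(.0125,.17,.2),q),2))
move_ptp(C(.0125,.17,.41),q); servo_line(C(.0125,.17,.2),rate=.25)
c=capture("wrist");cv2.imwrite("pics/w3.png",c["image"]); st()
for k in("rod_grip","rod_tip","rod_pivot"): print(k,[(e["xy"],e["conf"]) for e in spot_in("wrist",k)[:2]])
K=np.array(c["intrinsics"]);R=np.array(c["R"]);t=np.array(c["t"])
def proj(X):
    v=R@X+t; th=np.arctan2(np.hypot(v[0],v[1]),v[2]); return (v[:2]/np.hypot(v[0],v[1])*th*K[0,0]+K[:2,2]).round()
print("expected grip",proj(C(.0125,.17,.088)),"pivot",proj(C(-.0775,.17,.088)),"tip",proj(C(.0885,.17,.088)))
s=capture("scene");cv2.imwrite("pics/s3.png",cv2.resize(s["image"][120:300,160:400],(800,600)))
E
```

```text
[ 0.04  0.33  1.61  0.    1.2  -1.75]
t 15.82 p [0.5597 0.0906 0.2016] F [ 0.6 -0.1  0.9] gap 0.0498 grip 0.0
rod_grip [([253.7, 177.8], 0.67)]
rod_tip [([257.3, 177.7], 0.87)]
rod_pivot [([253.9, 176.4], 0.95)]
expected grip [255. 184.] pivot [255.  88.] tip [255. 254.]
```

View pics/w3.png

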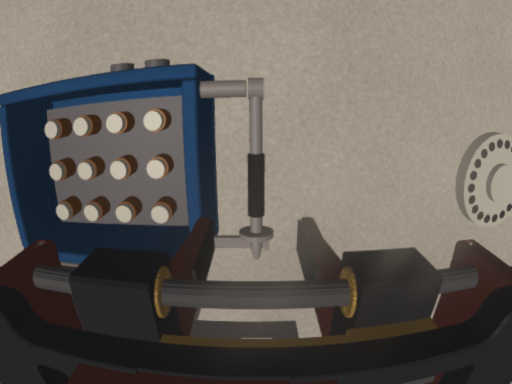

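View pics/s3.png

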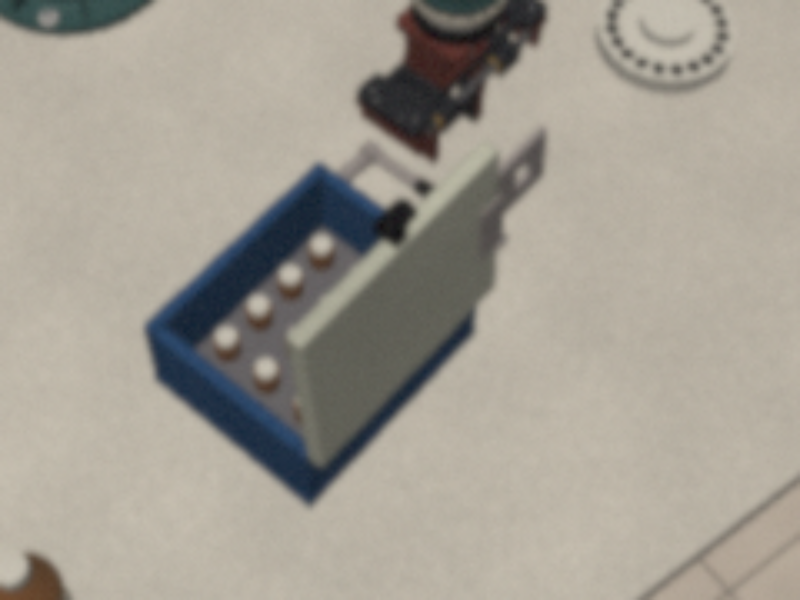

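Wrist view: sleeve at (256,185), pivot at (256,88), tip at (256,257), all within 3 px of prediction. The scene view shows the lid standing upright. Next I grip the sleeve and swing the rod.

```bash
cat >> h.py <<'E'
def rodg(b): return C(-.0775+.09*np.cos(b)+.001,.17,.088+.09*np.sin(b)-.019)
E
python3 - <<'E'
from h import *
print(servo_line(rodg(0),rate=.12,contact_N=6)); st()
move_gripper(.01); st()
for b in np.linspace(0,.785,7)[1:]: servo_line(rodg(b),rate=.08); st()
c=capture("wrist")
K=np.array(c["intrinsics"]);R=np.array(c["R"]);t=np.array(c["t"])
im=c["image"].copy()
for b in(.735,.785,.835):
    X=C(-.0775+.166*np.cos(b),.17,.088+.166*np.sin(b)); v=R@X+t; h=np.hypot(v[0],v[1]); u=v[:2]/h*np.arctan2(h,v[2])*K[0,0]+K[:2,2]; print(u); cv2.circle(im,tuple(int(i) for i in u),2,(0,0,255),-1)
cv2.imwrite("pics/w4.png",im)
E
```

```text
False
t 17.26 p [0.56   0.0908 0.0697] F [ 1.1 -0.   0.7] gap 0.0502 grip 0.0
t 17.9 p [0.5594 0.091  0.0691] F [0.1 1.4 0.7] gap 0.0154 grip 30.0
t 18.2 p [0.5576 0.0906 0.0809] F [-2.   1.4 -1.1] gap 0.0153 grip 30.0
t 18.5 p [0.5549 0.09   0.0925] F [-5.4  1.5 -2.5] gap 0.0154 grip 30.0
t 18.8 p [0.5511 0.0892 0.104 ] F [-5.   1.9 -3.5] gap 0.0151 grip 30.0
t 19.1 p [0.5461 0.0881 0.115 ] F [-5.5  1.4 -4.1] gap 0.0154 grip 30.0
t 19.4 p [0.54   0.0867 0.1251] F [-6.2  2.3 -5.2] gap 0.0151 grip 30.0
t 19.7 p [0.533  0.0851 0.1338] F [-4.6  2.6 -3.5] gap 0.0156 grip 30.0
[254.03632165 386.82628367]
[253.97448031 389.67873086]
[253.90654757 392.02444474]
```

View pics/w4.png

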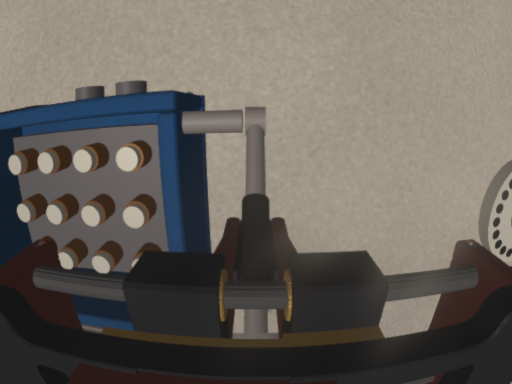

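```bash
python3 - <<'E'
from h import *
move_gripper(.05)
p=np.array(current_position()); servo_line(p+[0,0,.12],rate=.15)
servo_line(C(-.02,.17,.40),rate=.3)
c=capture("wrist"); st()
K=np.array(c["intrinsics"]);R=np.array(c["R"]);t=np.array(c["t"])
im=c["image"].copy()
for b in(.705,.785,.865):
    for r in(0,.166):
        X=C(-.0775+r*np.cos(b),.17,.088+r*np.sin(b)); v=R@X+t; h=np.hypot(v[0],v[1]); u=v[:2]/h*np.arctan2(h,v[2])*K[0,0]+K[:2,2]; print(u.round(1)); cv2.circle(im,tuple(int(round(i)) for i in u),1,(0,0,255),-1)
cv2.imwrite("pics/w5.png",cv2.resize(im[60:310,170:400],(552,600)))
E
```

```text
t 22.1 p [0.5257 0.0835 0.3978] F [0.5 0.6 0.2] gap 0.05 grip 0.0
[255.  117.8]
[254.9 218.3]
[255.  117.8]
[254.8 214.5]
[255.  117.8]
[254.8 209.7]
```

View pics/w5.png

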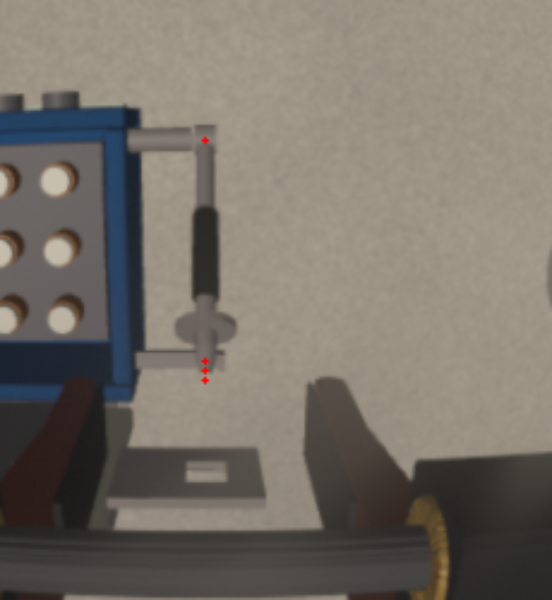

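The rod tip lies at (205,372) in the crop, on the 0.785 marker (205,370). The hole at (207,471) is in line with it laterally. Now I regrip the handle and lower the lid.

```bash
python3 - <<'E'
from h import *
q=down(YAW); g=np.array([.6815,-.0560,.3212])
move_ptp(g+[0,0,.10],q)
print(servo_line(g,rate=.12,contact_N=6)); st()
move_gripper(.02); st()
for a in (1.47,1.38,1.28,1.18,1.10): servo_line(handle(a),rate=.1); st()
c=capture("wrist");cv2.imwrite("pics/w6.png",c["image"])
E
```

```text
False
t 25.57 p [ 0.682  -0.0561  0.3222] F [-0.6  0.1 -0.2] gap 0.05 grip 0.0
t 25.99 p [ 0.6818 -0.0559  0.3219] F [-0.2  0.5  2.8] gap 0.0316 grip 30.0
t 26.3 p [ 0.666  -0.0594  0.3211] F [-1.5  2.3  3. ] gap 0.032 grip 30.0
t 26.66 p [ 0.6459 -0.0639  0.3185] F [-1.3  3.3  3.2] gap 0.032 grip 30.0
t 27.04 p [ 0.6239 -0.0688  0.3135] F [-1.2  4.6 -0. ] gap 0.0316 grip 30.0
t 27.43 p [ 0.6026 -0.0735  0.3065] F [-1.5  3.6 -2.2] gap 0.0318 grip 30.0
t 27.76 p [ 0.5864 -0.0772  0.2997] F [ 0.   5.4 -5.6] gap 0.0318 grip 30.0
```

View pics/w6.png

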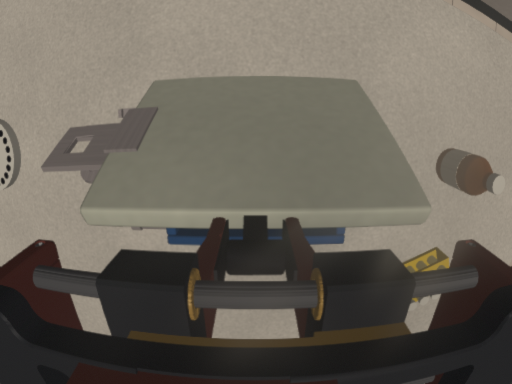

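The lid is held and coming down, with the hole at (80,147) and the rod below it. I'll lower slowly with contact detection.

```bash
python3 - <<'E'
from h import *
for a in np.arange(1.05,.735,-.035):
    r=servo_line(handle(a),rate=.04,contact_N=6); print(round(a,3),r,np.round(current_position(),4),np.round(current_force(),1))
    if r: break
c=capture("wrist");cv2.imwrite("pics/w7.png",cv2.resize(c["image"][60:260,0:260],(780,600))); st()
E
```

```text
1.05 False [ 0.5769 -0.0793  0.2949] [ 0.   6.1 -5.8]
1.015 False [ 0.57   -0.0808  0.2912] [ 0.4  4.4 -4.8]
0.98 False [ 0.5632 -0.0823  0.2872] [-0.6  5.  -3.9]
0.945 False [ 0.5565 -0.0838  0.2829] [ 0.4  5.  -4. ]
0.91 False [ 0.55   -0.0853  0.2783] [-0.6  5.  -3.5]
0.875 False [ 0.5436 -0.0867  0.2735] [-0.4  5.2 -3.9]
0.84 False [ 0.5373 -0.0881  0.2685] [-0.5  4.6 -3.4]
0.805 False [ 0.5315 -0.0894  0.2635] [ 0.4  5.5 -2.3]
0.77 True [ 0.5312 -0.0894  0.263 ] [2.1 2.5 5.7]
t 30.96 p [ 0.5312 -0.0894  0.263 ] F [0.1 1.7 6.2] gap 0.0319 grip 30.0
```

View pics/w7.png

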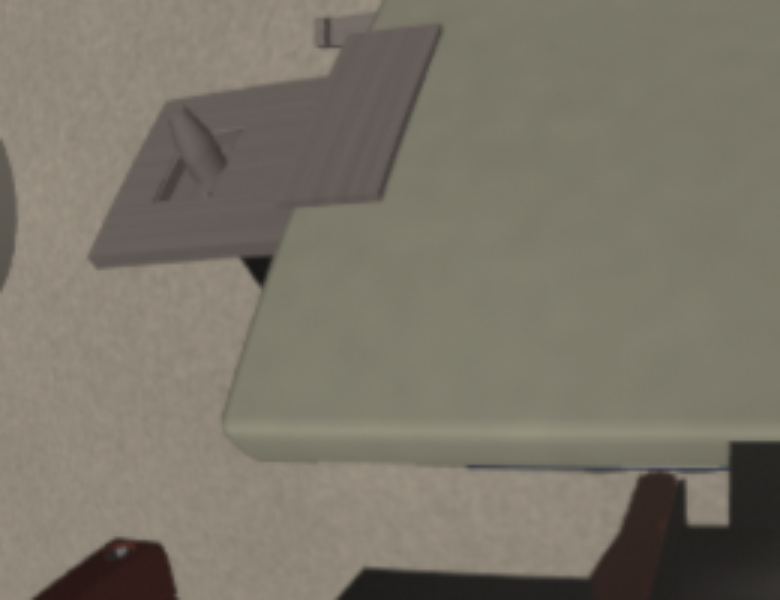

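The rod tip stands through the hole at (195,140), and contact came at 0.80 commanded, so the plate is on the collar. I'll release, back off and check.

```bash
python3 - <<'E'
from h import *
move_gripper(.05); st()
p=np.array(current_position()); servo_line(p+[0,0,.12],rate=.12)
servo_line(C(-.12,0,.42),rate=.2); sleep(.5)
c=capture("wrist"); s=capture("scene"); st()
a=cv2.resize(s["image"][120:300,160:400],(800,600))
cv2.imwrite("pics/w8.png",np.hstack([cv2.resize(s["image"][130:270,190:340],(400,373)),cv2.resize(c["image"][:300,:],(400,373))]))
P=world(s,silhouettes("scene","lid")[0]["region"]); Q=(P-O)@RC
Q=Q[(abs(Q[:,1])<.1)&(Q[:,0]>-.06)&(Q[:,0]<.08)&(Q[:,2]>.13)]; k=np.polyfit(Q[:,0],Q[:,2],1); print("lid angle",-np.arctan(k[0]),len(Q))
E
```

```text
t 31.47 p [ 0.5286 -0.0879  0.2603] F [-0.5  0.1  0.1] gap 0.05 grip 0.0
t 33.75 p [ 0.4655 -0.1039  0.4199] F [ 0.3  0.5 -0.8] gap 0.05 grip 0.0
lid angle 0.7729495443001363 3535
```

View pics/w8.png

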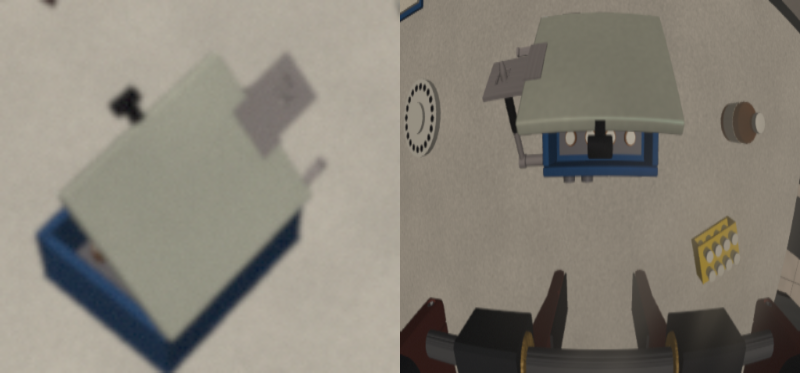

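The lid stands propped at about 0.77 rad, with the rod through the hole at (503,72) in the right-hand view. The gripper is clear and the bystanders have not moved.

```bash
python3 -c "
from bench import *
print(close_job())"
```

```text
the job is handed in; nothing more can be done
None
```

The chiller lid is propped on the rod at about 45° (measured about 0.77 rad) with the rod's tip through the hole, the robot clear and the other things undisturbed; the job was handed in at about 34 s of robot time.

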